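Pack the finished pendants and send the case along

TASK

Swing the hasp off the clear case's catch before you lift the lid, open the lid right up, and put every wire-wrapped pendant into the case. Then shut the lid fully, swing the hasp back flat over the catch, and only then push the case along its slide to the next station, stopping where it clicks in. Leave everything else on the table where it is.

Things in the scene. Friction and masses are not known exactly. Their poses are not given: they have to be found in the camera images.
- case_in (a point): Centre of the inside floor of the clear plastic case that rides on the slide. Its axes: x to the far (lid hinge) side, y along the slide towards the next station, z up. The case is open-topped, 130 x 170 mm outside (x, y), walls 4 mm, rim 38 mm above this point; with its lid on, the top is 43 mm above it. This point is 21 mm above the table and rides with the case.
- carrier (a joint): The case's travel along its aluminium slide, m. It starts held by a sprung detent at 0 (start station); the next station's detent is at 0.10; a hard stop is at 0.16. About 3 N moves it out of a detent, and each detent draws it in over about the last 4 mm.
- post_top (a point): Top centre of the carrier's upright grey push post, 14 x 14 mm square and 56 mm tall, which stands 25 mm beyond the case's trailing (-y) end and rides with it; its top is 73 mm above the table. Pinch it or push it along the slide.
- next_station (a point): Point on the fixed rail (14 mm above the table) between the second pair of small steel blocks: the carrier is at the next station when the middle of its push post stands between these blocks. The first pair, 100 mm nearer the trailing end, marks the start station. Axes as for case_in.
- lid (a joint): Opening angle of the case's lid, rad: 0 shut, up to 1.9. It is a 5 mm plate hinged along the case's far (+x) rim, 65 mm in x and 38 mm in z from case_in, and stays at any angle it is left.
- lid_pull (a point): Grip point on the lid's pull: a white tongue 18 mm wide (along y) and 7 mm thick that sticks out 39 mm from the lid's front edge, 62 mm towards +y from the middle. The point is its mid-thickness, 24 mm out from the edge and 154 mm from the lid's hinge line. With the lid shut it is at x -89, y 62, z 41.5 mm from case_in.
- hasp (a joint): Angle of the hasp, rad: 0 lying flat on the lid over the catch, 1.57 upright, up to 2.6 leaning out to the front (-x) side; it stays where it is left. Its hinge line runs along y at x -72, z 46 mm (hasp middle at y -40) from case_in.
- hasp_tab (a point): Grip point on the hasp's end tab. The hasp is a white flat frame 22 mm wide (y), 58 mm long, 4 mm thick, hinged at the case's front; the lid's catch, a small block, stands through its window. The end tab is 22 mm wide (y), 8 mm thick, 24 mm tall. The point is 54 mm out from the hinge and 18 mm up the tab (hasp flat: x -18, y -40, z 64 mm from case_in). Pinch it across y.
- tray: White work tray with a thin rim, 240 x 220 mm, fixed to the table; origin under its centre; floor 4 mm and rim 7 mm above the table.
- pendant1: A wire-wrapped stone pendant: round domed stone 26 mm across and 17 mm tall with a copper wire loop sticking out 9 mm at its +x side; lies flat, starts on the tray. Origin: centre of its underside. May be absent.
- pendant2: A wire-wrapped stone pendant: round domed stone 26 mm across and 17 mm tall with a copper wire loop sticking out 9 mm at its +x side; lies flat, starts on the tray. Origin: centre of its underside. May be absent.
- pendant3: A wire-wrapped stone pendant: round domed stone 26 mm across and 17 mm tall with a copper wire loop sticking out 9 mm at its +x side; lies flat, starts on the tray. Origin: centre of its underside. May be absent.
- pendant4: A wire-wrapped stone pendant: round domed stone 26 mm across and 17 mm tall with a copper wire loop sticking out 9 mm at its +x side; lies flat, starts on the tray. Origin: centre of its underside. May be absent.
- pliers: Bystander: black-handled pliers about 115 mm long, 12 mm high, on the tray; origin at the pivot's underside, handles to -x.
- spool: Bystander: small wire spool 36 mm across, 20 mm tall, on the tray; origin under its centre.
- cutters: Bystander: cutters like the pliers, on the table; origin at the pivot's underside.
- tin: Bystander: round white tin 52 mm across, 26 mm tall; origin under its centre.
- tin_b: Bystander: a second such tin.
- cup: Bystander: clear cup, 64 mm across, 70 mm tall; origin under its centre.
- tumbler: Bystander: drinking flask 62 mm across, 160 mm tall; origin under its centre.

How it is judged (in metres and radians):
On the way, in this order (a step that is already met when the one before it is completed fails the run):
1. the hasp is swung off the catch (1.5 rad or more) with the lid still shut (value of joint hasp above 1.5 rad and value of joint lid below 0.15 rad), for 0.1 s.
2. the lid is opened to 1.2 rad or more (value of joint lid above 1.2 rad), for 0.1 s.
3. every pendant lies in the case (x of pendant1 in the frame of case_in between -0.058 and 0.058 m and y of pendant1 in the frame of case_in between -0.078 and 0.078 m and z of pendant1 in the frame of case_in between -0.006 and 0.027 m and x of pendant2 in the frame of case_in between -0.058 and 0.058 m and y of pendant2 in the frame of case_in between -0.078 and 0.078 m and z of pendant2 in the frame of case_in between -0.006 and 0.027 m and x of pendant3 in the frame of case_in between -0.058 and 0.058 m and y of pendant3 in the frame of case_in between -0.078 and 0.078 m and z of pendant3 in the frame of case_in between -0.006 and 0.027 m and x of pendant4 in the frame of case_in between -0.058 and 0.058 m and y of pendant4 in the frame of case_in between -0.078 and 0.078 m and z of pendant4 in the frame of case_in between -0.006 and 0.027 m), for 0.2 s.
4. the lid is shut (under 0.06 rad) with the hasp still off (value of joint lid below 0.06 rad and value of joint hasp above 0.6 rad), for 0.1 s.
5. the hasp is over the catch (under 0.12 rad) (value of joint lid below 0.06 rad and value of joint hasp below 0.12 rad), for 0.2 s.
6. the case stands in the next station's detent (value of joint carrier between 0.094 and 0.106 m), for 0.2 s.
At the end, for the whole second after the job is handed in: Every pendant lies inside the case, lid shut (under 0.06 rad), hasp flat over the catch (under 0.12 rad), carrier at rest within 6 mm of the next station (joint 0.10) (all of step 3 and all of step 5 and all of step 6 and velocity of joint carrier between -0.01 and 0.01 m/s); the robot touches nothing.
It fails at once if the lid is raised while the hasp is still over the catch (value of joint lid above 0.2 rad and value of joint hasp below 0.8 rad).
It fails at once if any of the other things (pliers, cutters, spool, tins, cup, flask) is moved more than 5 cm (distance of any of pliers, cutters, spool, tin, tin_b, cup, tumbler from where it was at the start of the episode above 0.05 m).
Of pendant1, pendant2, pendant3, pendant4 only 2 to 4 are there at a start; the rules pass over those that are not, and their reading is None.
At some moment in a run one of pendant1, pendant2, pendant3, pendant4 may be knocked a few centimetres aside while the robot is not near it.
Once in a run the grip may slacken for a moment while it holds something.
It also fails if it takes over 210 s, if anything falls off the work surface, if the arm or the gripper's body presses on something with over 40 N, if the wrist force passes 120 N, or if a joint passes its speed limit or range.

ROBOT

A 7-joint arm with a two-finger parallel gripper is mounted at the origin on the work surface. World frame = base frame: x ahead of the robot, y to its left, z up, the work surface at z = 0. Lengths are in m, angles in degrees, forces in N, time in s.
With the tool pointing down it reaches from about 0.4 to 0.875 m from the base axis. Payload 6.5 kg.
Tool frame: the origin (TCP) lies midway between the tips of the shut fingers; the grasp point (between the pads) lies 19 mm behind it; z points along the fingers, y is the line along which they close (so a half turn about z gives the same grasp; the last joint's range is limited). The gripper opens to 88 mm and grips with 3 to 60 N. Pads are 18 mm wide; open, the fingers measure 123 mm over their backs; the gripper's body (75 mm by 187 mm) begins 45 mm behind the grasp point.
Start: joints at [-80.913, 30.733, -0.252, 88.115, 0.149, 61.152, -4.079], TCP at [0.145, 0.634, 0.239] pointing down, gripper open.
Joint ranges: [-154.64, 154.64], [-21.42, 123.67], [-72.66, 72.17], [13.99, 137.28], [-74.86, 254.86], [10.95, 109.41], [-158.01, 158.01]. Speed limits (degrees/s): [136.94, 136.94, 180, 180, 180, 180, 180].

INTERFACE

Orientations are given as [roll, pitch, yaw] about the fixed x, y, z axes, in that order (R = Rz(yaw) Ry(pitch) Rx(roll)).
In Python, from workcell import readout, imaging, job gives the robot as it stands. The module is installed in compiled form; this text tells all that it offers.
- The arm moves only by the shell command python3 -m pendant 'ROWS' [FORCE]. ROWS is text: rows parted by semicolons, each of 5 numbers parted by spaces: the opening, from 0 (shut) to 1 (fully open), then the shift along the tool's x, y, z in mm, then the turn about the tool's z in rad. A call has exactly 8 rows; each row shifts and turns the commanded pose from where the row before left it, along the tool's axes as they then stand; what a row does not reach is not made up. A row lasts 1/12 s, in which the tool goes at most 41.7 mm and 7.16 degrees, less where a joint would pass 70% of its speed; a pose out of reach is approached as far as the arm can. A call is refused whole if a number of a shift passes 41.7 or a number of a turn 0.125, either way. A call with a gripper value outside its range is refused whole. The fingers move at their own pace and stop on an object; FORCE is the grip in N (left out, the last holds). Time passes only in rows, so rows that do not move let the fingers close, or fill a call up. It gives the time, the measured TCP pose, the force, the opening and the grip force at its end, in the units of the state.
- readout.sense(): the state, without advancing time (a new reading comes with each control period).
- imaging.snapshot(name): name is "scene" or "top" or "wrist"; returns a dict with "img" (384x512x3 uint8, red, green, blue), "intrinsics" (3x3 intrinsics, pixels), "dist" ([k1, k2, p1, p2, k3] as OpenCV has them; the pictures are not rectified), "eye" and "attitude" of the camera in the world. Camera axes: x right, y down, z forward; pixel columns grow to the right and rows downward; lengths in m; the calibration is good to about 2 mm. A picture is of the moment at which its call begins. There is no depth.
- job.finish_job(): hands the job in; it is judged then, once.
Trained networks look in the newest picture that a camera, given by its name, has taken for a name from the list of things; names that differ only in an ending like _2 or _b are one class to them, and where a whole thing is asked for, a point or a joint stands for the part that bears it (a point fixed in the world has none). Each returns a list of dicts, best first, with "score" (0 to 1); they miss things now and then, are a little off and sometimes report something else, mostly with a low value. They report only what shows in the picture. A call takes as long as a camera call.
- imaging.regions_of(camera, query): "pixels" (384x512 bool, what is visible of it) and "box" ([left, top, width, height] in pixels, round what is visible of it).
- imaging.spot_point(camera, query): "uv" ([column, row] in pixels: a listed point, or the origin of a listed thing).
The state is a dict: "time_s": time; "joints": joint angles; "dq": joint speeds; "tau": joint torques, N m; "tcp_pos": TCP position; "tcp_rot": TCP orientation; "wrist_force": force on the tool from outside, world axes, zero at the start; "moment": the same for the moment, N m; "gripper_width": finger opening in m; "finger_force": force on a finger pad.
Only numpy, scipy, OpenCV 4.12 (cv2) and the standard library are available. Lean on these libraries where they do the work, as an engineer would, in place of code of your own. Each camera call takes 0.05 s, during which the arm holds its last target. There are 200 camera calls.

## Working session

There is one attempt and no reset: what is moved stays moved. The work goes in short steps, Python scripts to look and compute and a shell command to move; the robot and the scene stay as the last step left them, time stands still between calls to the robot, and variables do not carry over. Pictures are saved under pics/ and viewed, at most 18 in all, crops included, and the job is handed in when it is done.

```bash
mkdir -p pics; cat > h.py <<'E'
import numpy as np,cv2
from scipy.spatial.transform import Rotation as R
from workcell import readout,imaging,job
def snap(n,f=None):
    s=imaging.snapshot(n)
    if f: cv2.imwrite('pics/'+f+'.png',s['img'][:,:,::-1])
    return s
def att(s):
    a=np.array(s['attitude'],float)
    if a.shape==(3,3): return a
    return R.from_euler('xyz',a,degrees=True).as_matrix() if a.size==3 else R.from_quat(a).as_matrix()
def ray(s,uv):
    p=cv2.undistortPoints(np.array([[uv]],float),np.array(s['intrinsics']),np.array(s['dist']))[0,0]
    return np.array(s['eye']),att(s)@np.array([p[0],p[1],1.])
def atz(s,uv,z):
    e,d=ray(s,uv); return e+d*(z-e[2])/d[2]
def proj(s,P):
    A=att(s).T; r=cv2.Rodrigues(A)[0]
    return cv2.projectPoints(np.array([P],float),r,-A@np.array(s['eye']),np.array(s['intrinsics']),np.array(s['dist']))[0][0,0]
def tri(obs):
    M=np.zeros((3,3));b=np.zeros(3)
    for s,uv in obs:
        e,d=ray(s,uv);d/=np.linalg.norm(d);Q=np.eye(3)-np.outer(d,d);M+=Q;b+=Q@e
    return np.linalg.solve(M,b)
E
python3 - <<'E'
from h import *
np.set_printoptions(precision=3,suppress=True)
st=readout.sense();print(st)
S={n:snap(n,n+'0') for n in('scene','top','wrist')}
for n in S: print(n,S[n]['eye'],S[n]['attitude'],S[n]['intrinsics'][0][0])
Z=dict(case_in=.021,post_top=.073,next_station=.014,lid_pull=.0625,hasp_tab=.085,tray=0,pendant1=.004,pliers=.004,spool=.004,cutters=0,tin=0,cup=0,tumbler=0)
for q,z in Z.items():
    for n in('scene','top'):
        for d in imaging.spot_point(n,q)[:5]:
            if d['score']>.25: print(q,n,np.round(d['uv'],1),round(d['score'],2),atz(S[n],d['uv'],z))
E
```

```text
{'time_s': 0.0, 'joints': array([-80.914,  30.776,  -0.258,  88.169,   0.15 ,  61.154,  -4.081]), 'dq': array([ 0.06 , -0.067,  0.102, -0.052,  0.016, -0.108,  0.061]), 'tau': array([  0.   , -57.099,   0.991, -25.16 ,  -0.056,   0.018,   0.   ]), 'tcp_pos': array([0.145, 0.633, 0.238]), 'tcp_rot': array([-179.902,    0.006,  167.126]), 'wrist_force': array([ 0.033,  0.643, -1.147]), 'moment': array([0.004, 0.001, 0.068]), 'finger_force': 0.0, 'gripper_width': 0.08803497530355911}
scene [1.209 0.152 0.956] [-139.682   -1.014  105.893] 419.1006569850443
top [ 0.333 -0.034  1.098] [-171.1     -1.515  -89.822] 366.1702286255795
wrist [0.081 0.649 0.385] [165.057   0.13   77.16 ] 306.18818149838035
case_in scene [255.9 243.6] 0.71 [0.598 0.006 0.021]
case_in scene [155.  219.8] 0.66 [ 0.603 -0.286  0.021]
post_top scene [218.6 221.4] 0.8 [ 0.593 -0.098  0.073]
post_top scene [381.2 211.6] 0.73 [0.435 0.315 0.073]
post_top top [275.4 157.9] 0.95 [ 0.595 -0.108  0.073]
next_station scene [191.7 194.3] 0.44 [ 0.48  -0.224  0.014]
lid_pull scene [290.4 218.5] 0.73 [0.521 0.08  0.062]
lid_pul
[... 666 characters left out ...]
.5 163.9] 0.66 [ 0.595 -0.274  0.004]
spool scene [191.6 193.9] 0.62 [ 0.471 -0.229  0.004]
spool top [317.7 203.4] 0.6 [ 0.472 -0.241  0.004]
cutters scene [110.2 169.6] 0.63 [ 0.448 -0.518  0.   ]
cutters top [409.3 210.5] 0.71 [ 0.453 -0.521  0.   ]
tin scene [242.1 191.2] 0.68 [ 0.414 -0.088  0.   ]
tin scene [376.4 210.9] 0.5 [0.373 0.314 0.   ]
tin top [131.1 233.9] 0.71 [0.378 0.314 0.   ]
tin top [269.2 224.1] 0.65 [ 0.409 -0.094  0.   ]
cup scene [398.6 234.6] 0.77 [0.442 0.385 0.   ]
cup top [106.8 210.6] 0.85 [0.447 0.389 0.   ]
tumbler scene [409.  288.5] 0.89 [0.609 0.423 0.   ]
tumbler top [100.4 156.9] 0.82 [0.611 0.419 0.   ]
tumbler top [131.8 237.2] 0.39 [0.369 0.311 0.   ]
```

View pics/scene0.png

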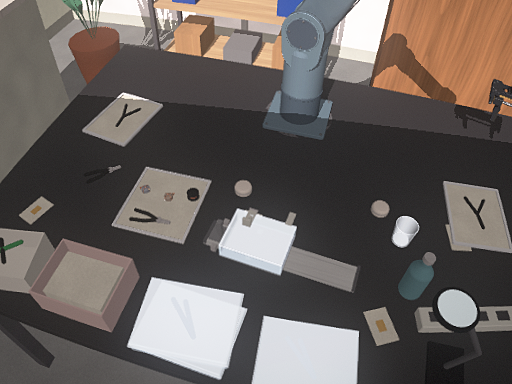

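View pics/top0.png

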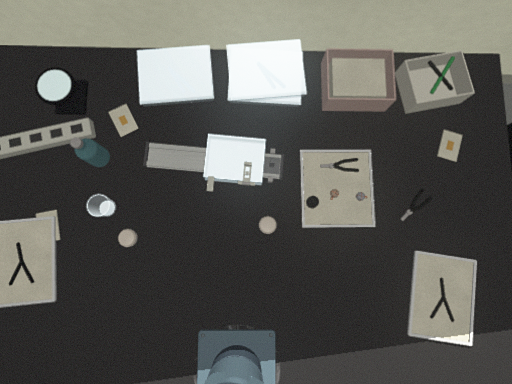

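The scene and top views show two pendants on the tray, at top px (334,194) and (360,196). The case sits at top px (235,160), with its post at (275,160) and the hasp tab at (246,165). I'll move over the case to look closely.

```bash
python3 -m pendant '1 0 0 0 -.0875;1 0 0 0 -.0875;1 -17.6 -28.4 -2.7 0;1 -17.6 -28.4 -2.7 0;1 -17.6 -28.4 -2.7 0;1 -17.6 -28.4 -2.7 0;1 -17.6 -28.4 -2.7 0;1 -17.6 -28.4 -2.7 0' 
python3 -m pendant '1 -17.6 -28.4 -2.7 0;1 -17.6 -28.4 -2.7 0;1 -17.6 -28.4 -2.7 0;1 -17.6 -28.4 -2.7 0;1 -17.6 -28.4 -2.7 0;1 -17.6 -28.4 -2.7 0;1 -17.6 -28.4 -2.7 0;1 -17.6 -28.4 -2.7 0' >/dev/null
python3 -m pendant '1 -17.6 -28.4 -2.7 0;1 -17.6 -28.4 -2.7 0;1 -17.6 -28.4 -2.7 0;1 -17.6 -28.4 -2.7 0;1 -17.6 -28.4 -2.7 0;1 -17.6 -28.4 -2.7 0;1 -17.6 -28.4 -2.7 0;1 -17.6 -28.4 -2.7 0' 
cat >> h.py <<'E'
np.set_printoptions(precision=4,suppress=True)
def to(target,yaw=None):
    """total tool-frame shift mm (yaw turned first if given) and turn rad; TCP target"""
    s=readout.sense();Rm=R.from_euler('xyz',s['tcp_rot'],degrees=True).as_matrix()
    print('t',s['time_s'],'tcp',s['tcp_pos'],s['tcp_rot'],'w',s['gripper_width'],'F',s['wrist_force'])
    if target is None:return
    t=0
    if yaw is not None:
        a=(yaw-s['tcp_rot'][2]+180)%360-180; t=-np.radians(a); Rm=Rm@R.from_euler('z',t).as_matrix()
    print('shift mm',Rm.T@(np.array(target)-s['tcp_pos'])*1000,'turn',t)
E
cat > look.py <<'E'
from h import *
import sys
f=sys.argv[1];to(None)
S={'wrist':snap('wrist',f),'top':snap('top'),'scene':snap('scene')}
Z=dict(case_in=.021,post_top=.073,next_station=.014,lid_pull=.0625,hasp_tab=.085,pendant1=.004)
for q in sys.argv[2:]:
    B={}
    for n in S:
        for d in imaging.spot_point(n,q)[:4]:
            if d['score']>.25: print(q,n,np.round(d['uv'],1),round(d['score'],2),atz(S[n],d['uv'],Z[q])); B.setdefault(n,(S[n],d['uv']))
    if len(B)>1 and q!='pendant1': print('   tri',tri(list(B.values())))
E
python3 look.py w1 case_in post_top next_station lid_pull hasp_tab
```

```text
time_s: 2.12
tcp_pos: [0.2425, 0.4567, 0.2552]
tcp_rot: [180.0, 0.0, 177.1]
wrist_force: [1.4, 0.2, 0.3]
gripper_width: 0.0881
finger_force: 0.0
time_s: 3.45
tcp_pos: [0.5012, -0.0112, 0.2986]
tcp_rot: [180.0, 0.0, 177.2]
wrist_force: [0.7, 0.4, -0.3]
gripper_width: 0.0879
finger_force: 0.0
t 3.45 tcp [ 0.5012 -0.0112  0.2986] [179.9805   0.0447 177.1579] w 0.08792419536192579 F [ 0.6669  0.432  -0.2721]
case_in scene [255.1 243.2] 0.71 [0.5977 0.0037 0.021 ]
post_top wrist [194.7 232.6] 0.89 [ 0.5932 -0.1008  0.073 ]
post_top scene [216.1 219.7] 0.59 [ 0.5895 -0.1066  0.073 ]
   tri [ 0.5922 -0.1028  0.0763]
lid_pull wrist [335.1 165.2] 0.55 [0.5145 0.0841 0.0625]
lid_pull top [101.  157.3] 0.67 [0.5939 0.3918 0.0625]
lid_pull scene [289.7 221.1] 0.81 [0.5303 0.0799 0.0625]
   tri [0.5469 0.1548 0.1849]
hasp_tab wrist [249.  222.8] 0.77 [ 0.5783 -0.0282  0.085 ]
hasp_tab scene [246.7 219. ] 0.5 [ 0.5729 -0.0275  0.085 ]
hasp_tab scene [192.4 194.5] 0.38 [ 0.5351 -0.1934  0.085 ]
   tri [ 0.5763 -0.0273  0.0897]
```

View pics/w1.png

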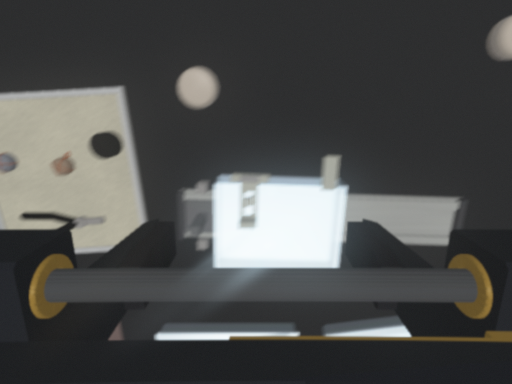

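The wrist view shows the hasp window at px (249,200) with its tab near (249,222), the lid pull at (332,170) and the post at (195,232). A rigid fit puts case_in at about (.5986,.0104) with yaw about -3.5°. Next I go above the hasp tab.

```bash
python3 - <<'E'
from h import *
to([.578,-.028,.11],176.5)
E
```

```text
t 4.35 tcp [ 0.5005 -0.0096  0.2981] [179.9999   0.0015 177.1516] w 0.08781585609471751 F [-0.3161  0.6713  0.298 ]
shift mm [-78.4595 -13.6115 188.1411] turn 0.011372700346381766
```

```bash
python3 -m pendant '.55 -11.2 -2 26.9 .011;.55 -11.2 -2 26.9 0;.55 -11.2 -2 26.9 0;.55 -11.2 -2 26.9 0;.55 -11.2 -2 26.9 0;.55 -11.2 -2 26.9 0;.55 -11.2 -2 26.9 0;.55 0 0 0 0' 
python3 look.py w2 hasp_tab post_top lid_pull
```

```text
time_s: 5.02
tcp_pos: [0.5763, -0.0286, 0.105]
tcp_rot: [-179.9, -0.4, 176.5]
wrist_force: [-0.9, -0.1, 0.9]
gripper_width: 0.0486
finger_force: 0.0
t 5.0167 tcp [ 0.5763 -0.0286  0.105 ] [-179.9248   -0.3727  176.5116] w 0.04857243604684841 F [-0.8584 -0.0551  0.9207]
hasp_tab wrist [261.9 224.4] 0.89 [ 0.5783 -0.0267  0.085 ]
hasp_tab scene [245.2 221.6] 0.59 [ 0.5821 -0.0288  0.085 ]
hasp_tab scene [289.6 217.3] 0.53 [0.5353 0.0787 0.085 ]
   tri [ 0.5798 -0.0281  0.082 ]
post_top wrist [148.5 242.5] 0.72 [ 0.5909 -0.0993  0.073 ]
post_top top [275.8 161.2] 0.77 [ 0.5848 -0.1096  0.073 ]
post_top scene [218.8 218.3] 0.68 [ 0.5831 -0.1013  0.073 ]
post_top scene [293.5 219.5] 0.3 [0.5303 0.0893 0.073 ]
   tri [ 0.5864 -0.1028  0.0754]
lid_pull wrist [439.2  97.5] 0.81 [0.5135 0.0819 0.0625]
lid_pull scene [291.5 219. ] 0.96 [0.5221 0.083  0.0625]
   tri [0.5147 0.0839 0.0554]
```

View pics/w2.png

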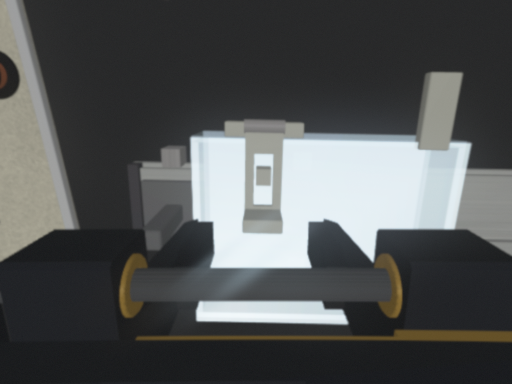

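The view shows the tab at px (262,221), centred between the finger tips at (212) and (310). I'll descend, pinch it, then swing it in an arc.

```bash
python3 -m pendant '.55 -2.5 1 9 0;.55 0 0 9 0;.55 0 0 9 0;.55 0 0 8 0;.1 0 0 0 0;.1 0 0 0 0;.1 0 0 0 0;.1 0 0 0 0' 15
python3 -m pendant '.1 0 0 0 0;.1 0 0 0 0;.1 0 0 0 0;.1 0 0 0 0;.1 0 0 0 0;.1 0 0 0 0;.1 0 0 0 0;.1 0 0 0 0' 15
python3 - <<'E'
import numpy as np
# grip point offset from hinge: x 54, z ~23 (TCP .070+.019 => .089-.067)
r=np.hypot(54,22);p=np.arctan2(22,54);th=np.linspace(0,2.45,17)+p
print(np.round(np.c_[-np.diff(r*np.cos(th)),-np.diff(r*np.sin(th))],1).tolist())
E
```

```text
time_s: 6.28
tcp_pos: [0.5808, -0.0275, 0.0752]
tcp_rot: [-180.0, 0.0, 176.5]
wrist_force: [0.7, -0.1, 0.4]
gripper_width: 0.0237
finger_force: 0.0
time_s: 6.95
tcp_pos: [0.5809, -0.0275, 0.075]
tcp_rot: [-180.0, 0.0, 176.5]
wrist_force: [1.8, -1.2, 0.8]
gripper_width: 0.0223
finger_force: 15.0
[[4.0, -8.0], [5.2, -7.3], [6.2, -6.4], [7.1, -5.4], [7.8, -4.2], [8.4, -3.0], [8.8, -1.7], [8.9, -0.3], [8.9, 1.0], [8.6, 2.4], [8.1, 3.7], [7.5, 4.9], [6.6, 5.9], [5.7, 6.9], [4.5, 7.7], [3.3, 8.3]]
```

```bash
python3 -m pendant '.1 4 0 -8 0;.1 5.2 0 -7.3 0;.1 6.2 0 -6.4 0;.1 7.1 0 -5.4 0;.1 7.8 0 -4.2 0;.1 8.4 0 -3 0;.1 8.8 0 -1.7 0;.1 8.9 0 -.3 0'
python3 -m pendant '.1 8.9 0 1 0;.1 8.6 0 2.4 0;.1 8.1 0 3.7 0;.1 7.5 0 4.9 0;.1 6.6 0 5.9 0;.1 5.7 0 6.9 0;.1 4.5 0 7.7 0;.1 0 0 0 0'
python3 look.py w3 hasp_tab lid_pull
```

```text
time_s: 7.62
tcp_pos: [0.5257, -0.0235, 0.1133]
tcp_rot: [179.9, 0.3, 176.5]
wrist_force: [3.4, 1.6, 9.0]
gripper_width: 0.0221
finger_force: 15.0
time_s: 8.28
tcp_pos: [0.4717, -0.0192, 0.0775]
tcp_rot: [179.9, -0.2, 176.6]
wrist_force: [-0.2, 5.9, 1.0]
gripper_width: 0.0219
finger_force: 15.0
t 8.2833 tcp [ 0.4717 -0.0192  0.0775] [179.9094  -0.2263 176.5996] w 0.02187508251326038 F [-0.2027  5.9012  0.9604]
hasp_tab wrist [261.7 243.5] 0.61 [ 0.4729 -0.0175  0.085 ]
hasp_tab scene [256.3 191. ] 0.45 [ 0.4725 -0.0294  0.085 ]
   tri [ 0.4733 -0.0233  0.0864]
lid_pull top [311.3 202.4] 0.74 [ 0.4674 -0.2116  0.0625]
lid_pull top [210.5 188.3] 0.7 [0.5062 0.0769 0.0625]
lid_pull scene [292.3 218.3] 0.94 [0.5192 0.0845 0.0625]
   tri [ 0.4808 -0.0633  0.0557]
```

View pics/w3.png

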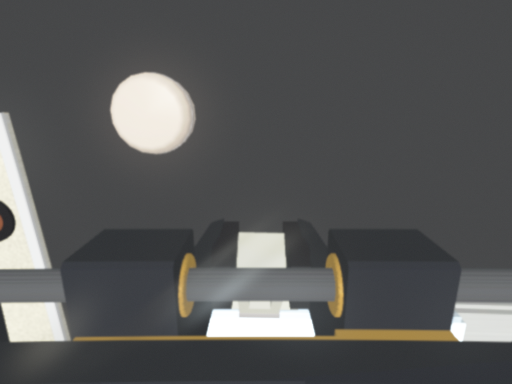

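The view shows the hasp swung to the front at px (262,260), still held. I'll finish the last bit of arc, then release and lift.

```bash
python3 -m pendant '.1 3.3 -.5 8.3 0;.1 1 0 3 0;.1 0 0 0 0;.6 0 0 0 0;.6 0 0 0 0;.6 0 0 0 0;.6 0 0 -15 0;.6 0 0 -30 0'
python3 -m pendant '.6 0 0 -30 0;.6 0 0 -5 0;.6 0 0 0 0;.6 0 0 0 0;.6 0 0 0 0;.6 0 0 0 0;.6 0 0 0 0;.6 0 0 0 0'
python3 - <<'E'
from h import *
to([.511,.081,.12],175.5)
E
```

```text
time_s: 9.4
tcp_pos: [0.4672, -0.0218, 0.1105]
tcp_rot: [-179.9, -0.4, 176.5]
wrist_force: [0.3, 0.9, -0.1]
gripper_width: 0.0522
finger_force: 0.0
time_s: 10.07
tcp_pos: [0.4696, -0.0213, 0.1466]
tcp_rot: [-180.0, -0.1, 176.5]
wrist_force: [0.2, 0.1, 0.0]
gripper_width: 0.0532
finger_force: 0.0
t 10.0667 tcp [ 0.4696 -0.0213  0.1466] [-179.977    -0.0837  176.5155] w 0.053154532913466196 F [0.1734 0.0735 0.0416]
shift mm [-33.3107 105.2408  26.4985] turn 0.017723307168775626
```

```bash
python3 -m pendant '.5 -5.5 17.5 0 .018;.5 -5.5 17.5 0 0;.5 -5.5 17.5 0 0;.5 -5.5 17.5 5 0;.5 -5.5 17.5 10 0;.5 -5.5 17.5 11 0;.5 0 0 0 0;.5 0 0 0 0'
python3 look.py w4 lid_pull hasp_tab
```

```text
time_s: 10.73
tcp_pos: [0.5104, 0.0814, 0.1205]
tcp_rot: [-180.0, -0.1, 175.6]
wrist_force: [-0.1, -0.8, -0.3]
gripper_width: 0.0439
finger_force: 0.0
t 10.7333 tcp [0.5104 0.0814 0.1205] [-179.9542   -0.0952  175.5871] w 0.043909513487944474 F [-0.0674 -0.8064 -0.2917]
lid_pull wrist [257.8 208. ] 0.62 [0.5151 0.0803 0.0625]
lid_pull scene [289.8 218. ] 0.73 [0.5201 0.0779 0.0625]
   tri [0.5167 0.0788 0.0581]
hasp_tab wrist [ 91.5 155.5] 0.72 [ 0.467  -0.0153  0.085 ]
hasp_tab top [243.  200.5] 0.47 [ 0.4686 -0.0166  0.085 ]
hasp_tab top [100.6 160.7] 0.37 [0.5785 0.383  0.085 ]
hasp_tab scene [261.9 194.2] 0.49 [ 0.4792 -0.0116  0.085 ]
   tri [ 0.4694 -0.0165  0.0762]
```

View pics/w4.png

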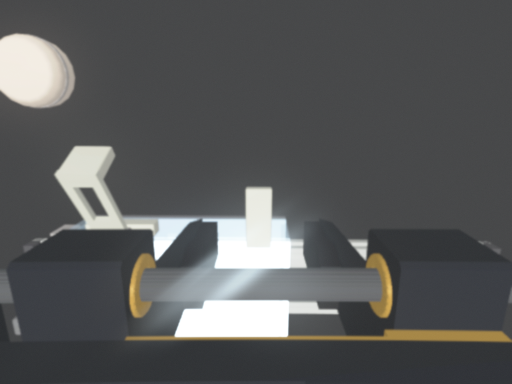

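The pull is at px (258,216), centred between the fingers, and the hasp is open at (88,165). I'll descend and grip.

```bash
python3 -m pendant '.5 0 0 14 0;.5 0 0 14 0;.5 0 0 14 0;.5 0 0 14 0;.5 0 0 14 0;.1 0 0 0 0;.1 0 0 0 0;.1 0 0 0 0' 20
python3 -m pendant '.1 0 0 0 0;.1 0 0 0 0;.1 0 0 0 0;.1 0 0 0 0;.1 0 0 0 0;.1 0 0 0 0;.1 0 0 0 0;.1 0 0 0 0' 
python3 - <<'E'
import numpy as np
r=158;th=np.linspace(0,1.65,25)+.02
print(np.round(np.c_[np.diff(r*np.cos(th)),-np.diff(r*np.sin(th))],1).tolist())
E
```

```text
time_s: 11.85
tcp_pos: [0.5114, 0.0809, 0.052]
tcp_rot: [180.0, 0.0, 175.5]
wrist_force: [0.4, 0.3, 0.3]
gripper_width: 0.0261
finger_force: 0.0
time_s: 12.52
tcp_pos: [0.5116, 0.081, 0.052]
tcp_rot: [180.0, 0.1, 175.5]
wrist_force: [-0.2, -1.2, 6.7]
gripper_width: 0.0175
finger_force: 20.0
[[-0.6, -10.8], [-1.3, -10.8], [-2.1, -10.7], [-2.8, -10.5], [-3.5, -10.3], [-4.2, -10.0], [-4.9, -9.7], [-5.5, -9.3], [-6.2, -8.9], [-6.8, -8.5], [-7.3, -8.0], [-7.9, -7.5], [-8.4, -6.9], [-8.8, -6.3], [-9.2, -5.7], [-9.6, -5.1], [-9.9, -4.4], [-10.2, -3.7], [-10.4, -3.0], [-10.6, -2.3], [-10.8, -1.5], [-10.8, -0.8], [-10.9, -0.0], [-10.8, 0.7]]
```

```bash
python3 -m pendant '.1 -.6 0 -10.8 0;.1 -1.3 0 -10.8 0;.1 -2.1 0 -10.7 0;.1 -2.8 0 -10.5 0;.1 -3.5 0 -10.3 0;.1 -4.2 0 -10 0;.1 -4.9 0 -9.7 0;.1 -5.5 0 -9.3 0'
python3 look.py w4b lid_pull
```

```text
time_s: 13.18
tcp_pos: [0.5355, 0.0788, 0.1346]
tcp_rot: [-180.0, -0.0, 175.5]
wrist_force: [3.4, -1.2, -4.2]
gripper_width: 0.0181
finger_force: 20.0
t 13.1833 tcp [0.5355 0.0788 0.1346] [-179.9859   -0.0361  175.4847] w 0.01805045062928313 F [ 3.4477 -1.1628 -4.1603]
lid_pull wrist [258.9 245.3] 0.98 [0.5757 0.0756 0.0625]
lid_pull scene [292.6 206.3] 0.66 [0.4783 0.0764 0.0625]
   tri [0.5396 0.0808 0.1375]
```

```bash
python3 -m pendant '.1 -6.2 0 -8.9 0;.1 -6.8 0 -8.5 0;.1 -7.3 0 -8 0;.1 -7.9 0 -7.5 0;.1 -8.4 0 -6.9 0;.1 -8.8 0 -6.3 0;.1 -9.2 0 -5.7 0;.1 -9.6 0 -5.1 0'
python3 -m pendant '.1 -9.9 0 -4.4 0;.1 -10.2 0 -3.7 0;.1 -10.4 0 -3 0;.1 -10.6 0 -2.3 0;.1 -10.8 0 -1.5 0;.1 -10.8 0 -.8 0;.1 -10.9 0 0 0;.1 -10.8 0 .7 0'
python3 look.py w5 lid_pull
```

```text
time_s: 14.15
tcp_pos: [0.6004, 0.0736, 0.191]
tcp_rot: [-180.0, -0.0, 175.5]
wrist_force: [-0.8, -1.7, -2.0]
gripper_width: 0.0179
finger_force: 20.0
time_s: 14.82
tcp_pos: [0.6852, 0.0666, 0.2064]
tcp_rot: [-180.0, 0.1, 175.5]
wrist_force: [-2.5, -1.9, 0.8]
gripper_width: 0.0178
finger_force: 20.0
t 14.8167 tcp [0.6852 0.0666 0.2064] [-179.9744    0.0659  175.4725] w 0.017806396629759552 F [-2.5023 -1.9387  0.784 ]
lid_pull wrist [260.1 234.1] 0.87 [0.7477 0.0625 0.0625]
lid_pull top [211.1 111.3] 0.83 [0.7367 0.0805 0.0625]
lid_pull scene [276.8 233.8] 0.78 [0.5804 0.0566 0.0625]
   tri [0.6823 0.0682 0.2064]
```

```bash
python3 - <<'E'
from h import *
s=snap('scene','s5');im=s['img'][120:320,90:350,::-1]
cv2.imwrite('pics/s5c.png',cv2.resize(im,None,fx=3,fy=3,interpolation=2))
E
```

```text
(no output)
```

View pics/s5c.png

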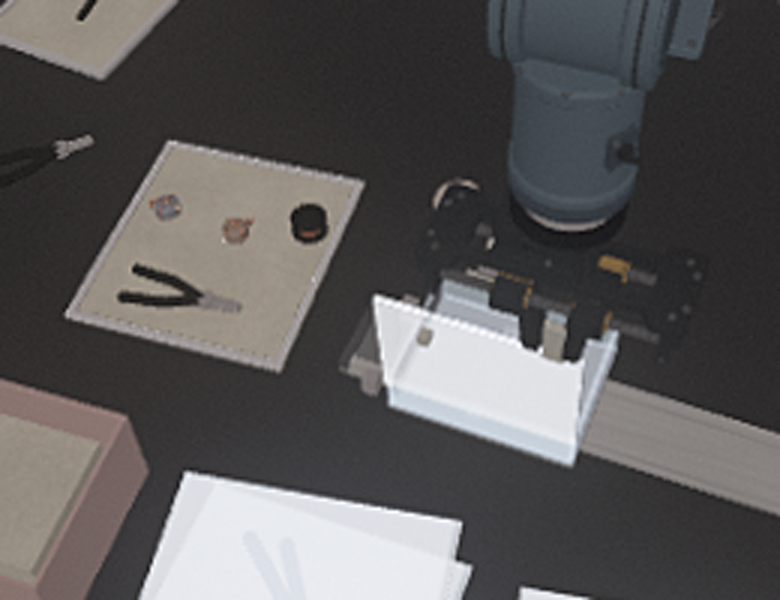

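The crop shows the lid upright with the catch on it, the case open, and two pendants at crop px (165,207) and (236,230). I'll release the pull and go look over the tray.

```bash
python3 -m pendant '.6 0 0 0 0;.6 0 0 0 0;.6 0 0 0 0;.6 0 0 -10 0;.6 0 0 -20 0;.6 0 0 -20 0;.6 13.1 -28.8 -10 0;.6 13.1 -28.8 0 0'
python3 -m pendant '.6 13.1 -28.8 0 0;.6 13.1 -28.8 0 0;.6 13.1 -28.8 0 0;.6 13.1 -28.8 0 0;.6 13.1 -28.8 0 0;.6 13.1 -28.8 0 0;.6 13.1 -28.8 0 0;.6 13.1 -28.8 0 0' >/dev/null
python3 -m pendant '.6 13.1 -28.8 5 0;.6 13.1 -28.8 10 0;.6 13.1 -28.8 15 0;.6 13.1 -28.8 20 0;.6 0 0 15 0;.6 0 0 5 0;.6 0 0 0 0;.6 0 0 0 0'
python3 look.py w6 pendant1
```

```text
time_s: 15.83
tcp_pos: [0.6548, 0.0138, 0.2684]
tcp_rot: [179.9, 0.3, 175.7]
wrist_force: [0.7, -0.9, 0.1]
gripper_width: 0.0526
finger_force: 0.0
time_s: 17.17
tcp_pos: [0.4706, -0.319, 0.1959]
tcp_rot: [180.0, 0.0, 175.6]
wrist_force: [-0.3, 0.5, -0.1]
gripper_width: 0.0528
finger_force: 0.0
t 17.1667 tcp [ 0.4706 -0.319   0.1959] [179.9602   0.045  175.6073] w 0.05284370434775098 F [-0.2875  0.4967 -0.088 ]
pendant1 wrist [221.5 192.4] 0.72 [ 0.4991 -0.3649  0.004 ]
pendant1 top [331.8 192.2] 0.44 [ 0.5067 -0.2848  0.004 ]
pendant1 scene [147.6 188.4] 0.58 [ 0.489  -0.3652  0.004 ]
pendant1 scene [165.7 198.5] 0.51 [ 0.51   -0.2961  0.004 ]
pendant1 scene [243.6 190.5] 0.41 [ 0.4131 -0.0835  0.004 ]
```

View pics/w6.png

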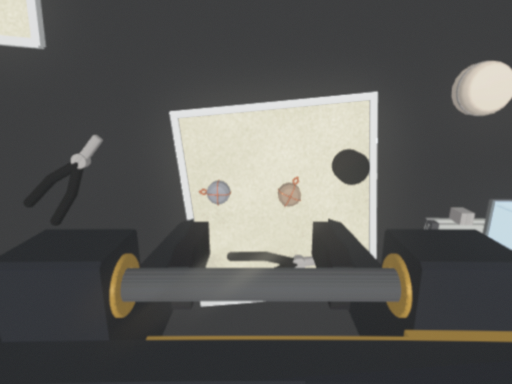

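```bash
python3 - <<'E'
from h import *
s=snap('wrist')
for d in imaging.regions_of('wrist','pendant1')[:4]:
    v,u=np.nonzero(d['pixels']);print(d['score'],d['box'],atz(s,(u.mean(),v.mean()),.012))
for uv in((218,192),(289,194),(204,192),(295,181)):print(uv,atz(s,uv,.012))
to([.5,-.29,.10],155)
E
```

```text
0.94 [203.0, 181.7, 29.7, 23.1] [ 0.4956 -0.3686  0.012 ]
0.62 [278.8, 177.6, 25.2, 29.7] [ 0.5027 -0.2874  0.012 ]
(218, 192) [ 0.4956 -0.3686  0.012 ]
(289, 194) [ 0.5041 -0.2892  0.012 ]
(204, 192) [ 0.4944 -0.3842  0.012 ]
(295, 181) [ 0.4895 -0.2817  0.012 ]
t 17.5667 tcp [ 0.4697 -0.32    0.1957] [-179.9941    0.0331  175.5169] w 0.05288986151481526 F [ 0.0061 -1.1873 -0.1575]
shift mm [-14.7539  39.9802  95.6988] turn 0.35808688880415745
```

B sits at (.504,-.289) with its loop towards (-.89,.46), and A at (.496,-.369) with its loop towards -y. I'll fetch B first.

```bash
python3 -m pendant '.6 0 0 0 .098;.6 0 0 0 .098;.6 0 0 0 .098;.6 0 0 0 .098;.6 -5.5 14.4 32 0;.6 -5.5 14.4 32 0;.6 -5.5 14.4 32 0;.6 0 0 0 0'
python3 - <<'E'
from h import *
s=snap('wrist')
for d in imaging.regions_of('wrist','pendant1')[:4]:
    v,u=np.nonzero(d['pixels']);print(d['score'],d['box'],atz(s,(u.mean(),v.mean()),.012))
for d in imaging.spot_point('wrist','pendant1')[:4]: print(d['score'],d['uv'],atz(s,d['uv'],.004))
to([.504,-.289,.007])
E
```

```text
time_s: 18.23
tcp_pos: [0.5031, -0.2838, 0.0939]
tcp_rot: [179.9, -0.5, 153.3]
wrist_force: [-0.5, 1.0, -0.8]
gripper_width: 0.0527
finger_force: 0.0
0.97 [239.1, 170.8, 33.9, 43.2] [ 0.5035 -0.2875  0.012 ]
0.67 [136.9, 214.4, 44.9, 36.0] [ 0.4936 -0.3696  0.012 ]
0.62 [255.0, 195.7] [ 0.5055 -0.2882  0.004 ]
0.62 [163.4, 225.9] [ 0.4947 -0.3675  0.004 ]
t 18.3833 tcp [ 0.5035 -0.2905  0.1005] [-179.9445    0.051   152.9882] w 0.05298368056031261 F [-0.1029 -0.2176 -0.0034]
shift mm [ 0.2582  1.6406 93.5105] turn 0
```

```bash
python3 -m pendant '.6 -1 2.5 30 0;.6 0 0 30 0;.6 0 0 25 0;.6 0 0 8 0;.1 0 0 0 0;.1 0 0 0 0;.1 0 0 0 0;.1 0 0 0 0' 15
python3 -m pendant '.1 0 0 0 0;.1 0 0 0 0;.1 0 0 0 0;.1 0 0 0 0;.1 0 0 -10 0;.1 0 0 -30 0;.1 0 0 -30 0;.1 0 0 -30 0'
python3 - <<'E'
from h import *
c=np.array([.599,.012]);a=np.radians(-4.5);M=np.array([[np.cos(a),-np.sin(a)],[np.sin(a),np.cos(a)]])
for l in ((-.015,-.03),(-.015,.035)):
    p=c+M@l;print(p)
to([*(c+M@(-.015,-.03)),.13])
E
```

```text
time_s: 19.05
tcp_pos: [0.5069, -0.2884, 0.0083]
tcp_rot: [-180.0, 0.2, 153.0]
wrist_force: [0.9, -0.7, 1.3]
gripper_width: 0.0283
finger_force: 0.2
time_s: 19.72
tcp_pos: [0.5053, -0.2872, 0.1081]
tcp_rot: [-180.0, -0.0, 153.0]
wrist_force: [1.3, 0.2, -1.1]
gripper_width: 0.0249
finger_force: 15.0
[ 0.5817 -0.0167]
[0.5868 0.0481]
t 19.7167 tcp [ 0.5053 -0.2872  0.1081] [-179.9996   -0.0238  153.0162] w 0.024902933964159726 F [ 1.2548  0.1536 -1.0866]
shift mm [ 54.7045 275.6998 -21.846 ] turn 0
```

```bash
python3 -m pendant '.1 0 0 -25 0;.1 5.5 27.6 -10 0;.1 5.5 27.6 0 0;.1 5.5 27.6 0 0;.1 5.5 27.6 0 0;.1 5.5 27.6 0 0;.1 5.5 27.6 0 0;.1 5.5 27.6 0 0'
python3 -m pendant '.1 5.5 27.6 0 0;.1 5.5 27.6 0 0;.1 5.5 27.6 0 0;.1 0 0 0 0;.1 0 0 0 0;.1 0 0 0 0;.1 0 0 0 0;.1 0 0 0 0'
python3 look.py w7 pendant1 hasp_tab
python3 - <<'E'
from h import *
to([.5817,-.0167,.027])
E
```

```text
time_s: 20.38
tcp_pos: [0.5592, -0.0963, 0.1423]
tcp_rot: [180.0, 0.0, 153.0]
wrist_force: [0.4, -1.2, -0.4]
gripper_width: 0.0251
finger_force: 15.0
time_s: 21.05
tcp_pos: [0.5815, -0.0181, 0.1417]
tcp_rot: [-180.0, 0.0, 152.9]
wrist_force: [-1.0, 0.8, -0.2]
gripper_width: 0.0247
finger_force: 15.0
t 21.05 tcp [ 0.5815 -0.0181  0.1417] [-179.979     0.0193  152.8947] w 0.024700826744913477 F [-1.0162  0.7519 -0.1653]
pendant1 wrist [260.1 230.3] 0.56 [ 0.6312 -0.0425  0.004 ]
pendant1 top [358.5 197.1] 0.38 [ 0.4922 -0.3659  0.004 ]
pendant1 scene [250.7 208. ] 0.58 [ 0.4719 -0.0444  0.004 ]
pendant1 scene [146.1 190.2] 0.54 [ 0.497  -0.3665  0.004 ]
hasp_tab wrist [176.5  43.8] 0.79 [ 0.4686 -0.0163  0.085 ]
hasp_tab top [241.6 199.9] 0.67 [ 0.4703 -0.0127  0.085 ]
hasp_tab scene [255.4 246.4] 0.66 [0.6485 0.0172 0.085 ]
   tri [ 0.4738 -0.0229 -0.1164]
t 21.5 tcp [ 0.5818 -0.0165  0.1413] [179.9992  -0.0003 153.0209] w 0.02503011139025828 F [1.0287 0.3894 0.125 ]
shift mm [  0.0327  -0.2411 114.3083] turn 0
```

View pics/w7.png

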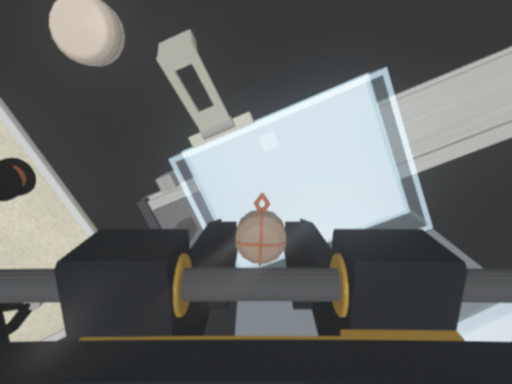

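The view shows the pendant held at px (262,235) above the open case. I'll lower it and release.

```bash
python3 -m pendant '.1 0 0 30 0;.1 0 0 30 0;.1 0 0 25 0;.1 0 0 18 0;.1 0 0 10 0;.1 0 0 1 0;.1 0 0 0 0;.1 0 0 0 0'
python3 -m pendant '.5 0 0 0 0;.5 0 0 0 0;.5 0 0 0 0;.5 0 0 0 0;.5 0 0 -15 0;.5 0 0 -30 0;.5 0 0 -40 0;.5 0 0 -40 0'
python3 - <<'E'
from h import *
s=snap('wrist');snap('top')
for d in imaging.regions_of('wrist','pendant1')[:3]:
    v,u=np.nonzero(d['pixels']);print(d['score'],d['box'],atz(s,(u.mean(),v.mean()),.029))
for d in imaging.spot_point('top','pendant1')[:4]: print(d['score'],d['uv'])
to([.496,-.3675,.15],85)
to([.496,-.3675,.15],265)
print(readout.sense()['joints'])
E
```

```text
time_s: 22.17
tcp_pos: [0.5827, -0.0166, 0.0284]
tcp_rot: [180.0, 0.1, 153.0]
wrist_force: [0.6, -0.2, 0.4]
gripper_width: 0.0249
finger_force: 15.0
time_s: 22.83
tcp_pos: [0.5809, -0.0165, 0.1533]
tcp_rot: [-179.9, -0.1, 153.0]
wrist_force: [0.6, 0.7, 0.1]
gripper_width: 0.044
finger_force: 0.0
0.66 [248.9, 154.0, 27.5, 40.2] [ 0.5804 -0.0139  0.029 ]
0.63 [358.4, 196.4]
0.62 [241.9, 165.7]
t 23.0333 tcp [ 0.5825 -0.0162  0.1535] [179.9027   0.1106 153.0422] w 0.04375490005612674 F [-0.2471  0.6059 -1.1178]
shift mm [-357.4866  -55.5806    3.0986] turn 1.187560203779073
t 23.0333 tcp [ 0.5825 -0.0162  0.1535] [179.9027   0.1106 153.0422] w 0.04375490005612674 F [-0.2471  0.6059 -1.1178]
shift mm [357.4866  55.5806   3.0986] turn -1.9540324498107198
[-24.6929  33.0243  29.9081 104.0617 -21.3548  48.4219  78.6024]
```

```bash
python3 -m pendant '.6 0 0 0 .119;.6 0 0 0 .119;.6 0 0 0 .119;.6 0 0 0 .119;.6 0 0 0 .119;.6 0 0 0 .119;.6 0 0 0 .119;.6 0 0 0 .119' >/dev/null
python3 -m pendant '.6 0 0 0 .119;.6 0 0 0 .119;.6 -29.8 -4.6 0 0;.6 -29.8 -4.6 0 0;.6 -29.8 -4.6 0 0;.6 -29.8 -4.6 0 0;.6 -29.8 -4.6 0 0;.6 -29.8 -4.6 0 0'
python3 -m pendant '.6 -29.8 -4.6 0 0;.6 -29.8 -4.6 0 0;.6 -29.8 -4.6 0 0;.6 -29.8 -4.6 0 0;.6 -29.8 -4.6 0 0;.6 -29.8 -4.6 0 0;.6 0 0 25 0;.6 0 0 25 0'
python3 -m pendant '.6 0 0 0 0;.6 0 0 0 0;.6 0 0 0 0;.6 0 0 0 0;.6 0 0 0 0;.6 0 0 0 0;.6 0 0 0 0;.6 0 0 0 0' >/dev/null
python3 - <<'E'
from h import *
s=snap('wrist','w8')
for d in imaging.regions_of('wrist','pendant1')[:4]:
    v,u=np.nonzero(d['pixels']);print(d['score'],d['box'],atz(s,(u.mean(),v.mean()),.012))
for d in imaging.spot_point('wrist','pendant1')[:4]: print(d['score'],d['uv'],atz(s,d['uv'],.004))
to([.496,-.3675,.007])
E
```

```text
time_s: 24.37
tcp_pos: [0.5367, -0.1929, 0.1507]
tcp_rot: [-179.8, -0.0, 84.8]
wrist_force: [1.1, -0.5, -0.1]
gripper_width: 0.0524
finger_force: 0.0
time_s: 25.03
tcp_pos: [0.4933, -0.3704, 0.1014]
tcp_rot: [180.0, 0.1, 84.6]
wrist_force: [-0.5, 0.7, -0.8]
gripper_width: 0.053
finger_force: 0.0
0.64 [243.1, 172.4, 38.3, 46.9] [ 0.496  -0.3686  0.012 ]
0.82 [260.8, 184.0] [ 0.4965 -0.3639  0.004 ]
t 25.85 tcp [ 0.4948 -0.3676  0.1024] [179.9904   0.0014  84.8491] w 0.052823646518168496 F [-0.273   0.9415 -0.3919]
shift mm [ 0.2424  1.182  95.4446] turn 0
```

View pics/w8.png

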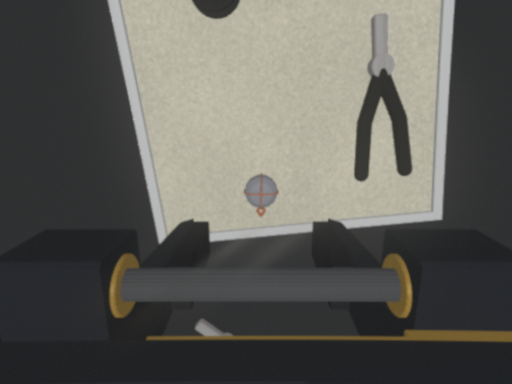

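The stone is at px (261,191) with its loop below, so the fingers close across it cleanly.

```bash
python3 -m pendant '.6 2 1.5 30 0;.6 0 0 30 0;.6 0 0 25 0;.6 0 0 10 0;.1 0 0 0 0;.1 0 0 0 0;.1 0 0 0 0;.1 0 0 0 0' 15
python3 -m pendant '.1 0 0 0 0;.1 0 0 0 0;.1 0 0 0 0;.1 0 0 0 0;.1 0 0 -10 0;.1 0 0 -40 0;.1 0 0 -40 0;.1 0 0 -40 0'
python3 - <<'E'
from h import *
to([.5868,.0481,.14])
to([.5868,.0481,.14],175.5)
E
```

```text
time_s: 26.52
tcp_pos: [0.4967, -0.3662, 0.008]
tcp_rot: [180.0, 0.0, 84.8]
wrist_force: [-0.7, -1.1, -0.3]
gripper_width: 0.0284
finger_force: 0.0
time_s: 27.18
tcp_pos: [0.4956, -0.3654, 0.1388]
tcp_rot: [-179.9, -0.0, 84.8]
wrist_force: [0.0, -0.5, 0.5]
gripper_width: 0.0251
finger_force: 15.0
t 27.1833 tcp [ 0.4956 -0.3654  0.1388] [-179.9051   -0.0319   84.8199] w 0.02508386745287692 F [ 0.0248 -0.4636  0.5304]
shift mm [420.0283  53.4722  -1.0395] turn 0
t 27.1833 tcp [ 0.4956 -0.3654  0.1388] [-179.9051   -0.0319   84.8199] w 0.02508386745287692 F [ 0.0248 -0.4636  0.5304]
shift mm [-58.4538 419.3641  -1.0395] turn -1.5826657322225413
```

```bash
python3 -m pendant '.1 0 0 0 -.1217;.1 0 0 0 -.1217;.1 0 0 0 -.1217;.1 0 0 0 -.1217;.1 0 0 0 -.1217;.1 0 0 0 -.1217;.1 0 0 0 -.1217;.1 0 0 0 -.1217' >/dev/null
python3 -m pendant '.1 0 0 0 -.1217;.1 0 0 0 -.1217;.1 0 0 0 -.1217;.1 0 0 0 -.1217;.1 0 0 0 -.1217;.1 -4.2 30 0 0;.1 -4.2 30 0 0;.1 -4.2 30 0 0'
python3 -m pendant '.1 -4.2 30 0 0;.1 -4.2 30 0 0;.1 -4.2 30 0 0;.1 -4.2 30 0 0;.1 -4.2 30 0 0;.1 -4.2 30 0 0;.1 -4.2 30 0 0;.1 -4.2 30 0 0'
python3 -m pendant '.1 -4.2 30 0 0;.1 -4.2 30 0 0;.1 -4.2 30 0 0;.1 0 0 0 0;.1 0 0 0 0;.1 0 0 0 0;.1 0 0 0 0;.1 0 0 0 0'
python3 - <<'E'
from h import *
to([.5868,.0481,.027])
E
```

```text
time_s: 28.52
tcp_pos: [0.5155, -0.2766, 0.1377]
tcp_rot: [-180.0, -0.0, 175.4]
wrist_force: [-0.2, 0.7, -0.2]
gripper_width: 0.0249
finger_force: 15.0
time_s: 29.18
tcp_pos: [0.5682, -0.0391, 0.1377]
tcp_rot: [-180.0, -0.0, 175.5]
wrist_force: [0.9, -0.8, 0.4]
gripper_width: 0.0248
finger_force: 15.0
time_s: 29.85
tcp_pos: [0.5878, 0.0465, 0.1375]
tcp_rot: [-180.0, -0.0, 175.4]
wrist_force: [0.1, -0.4, -0.6]
gripper_width: 0.0249
finger_force: 15.0
t 29.85 tcp [0.5878 0.0465 0.1375] [-179.9579   -0.0007  175.3513] w 0.024910889524268304 F [ 0.0625 -0.3697 -0.5735]
shift mm [  1.1421   1.6072 110.5085] turn 0
```

```bash
python3 -m pendant '.1 1 2 30 0;.1 0 0 30 0;.1 0 0 25 0;.1 0 0 15 0;.1 0 0 10 0;.1 0 0 1 0;.1 0 0 0 0;.1 0 0 0 0'
python3 -m pendant '.42 0 0 0 0;.42 0 0 0 0;.42 0 0 0 0;.42 0 0 0 0;.42 0 0 -15 0;.42 0 0 -30 0;.42 0 0 -40 0;.42 0 0 -40 0'
python3 -m pendant '.5 0 0 -30 0;.5 0 0 -20 0;.5 0 0 0 0;.5 0 0 0 0;.5 0 0 0 0;.5 0 0 0 0;.5 0 0 0 0;.5 0 0 0 0'
python3 - <<'E'
from h import *
s=snap('wrist','w9')
for n in('wrist','top','scene'):
    if n!='wrist': q=snap(n)
    else: q=s
    for d in imaging.regions_of(n,'pendant1')[:4]:
        v,u=np.nonzero(d['pixels']);print(n,d['score'],d['box'],atz(q,(u.mean(),v.mean()),.029))
    for d in imaging.spot_point(n,'lid_pull')[:2]: print(n,d)
    for d in imaging.spot_point(n,'hasp_tab')[:2]: print(n,d)
to(None)
E
```

```text
time_s: 30.52
tcp_pos: [0.5879, 0.05, 0.0273]
tcp_rot: [180.0, 0.1, 175.5]
wrist_force: [0.5, -0.0, -0.1]
gripper_width: 0.0249
finger_force: 15.0
time_s: 31.18
tcp_pos: [0.5863, 0.0503, 0.1522]
tcp_rot: [-180.0, -0.1, 175.5]
wrist_force: [0.5, -0.5, 0.2]
gripper_width: 0.0372
finger_force: 0.0
time_s: 31.85
tcp_pos: [0.5866, 0.0503, 0.2002]
tcp_rot: [-180.0, -0.1, 175.5]
wrist_force: [0.5, 0.3, -0.3]
gripper_width: 0.0441
finger_force: 0.0
wrist 0.89 [247.5, 158.6, 31.4, 33.6] [0.5915 0.0511 0.029 ]
wrist 0.8 [186.6, 150.8, 25.9, 31.5] [ 0.5802 -0.0139  0.029 ]
wrist {'uv': [164.7, 42.9], 'score': 0.77}
top 0.6 [216.4, 153.6, 8.1, 16.7] [0.5902 0.0494 0.029 ]
top 0.42 [240.5, 162.3, 6.2, 9.3] [ 0.5784 -0.0164  0.029 ]
top {'uv': [243.3, 199.9], 'score': 0.56}
scene 0.21 [114.6, 168.2, 95.2, 73.8] [ 0.5481 -0.2837  0.029 ]
scene {'uv': [277.7, 231.1], 'score': 0.94}
scene {'uv': [260.3, 192.3], 'score': 0.48}
scene {'uv': [254.9, 245.7], 'score': 0.33}
t 32.45 tcp [0.5872 0.0504 0.2014] [179.9974   0.0071 175.4929] w 0.04399548014515894 F [-0.2966 -0.8217  0.0773]
```

View pics/w9.png

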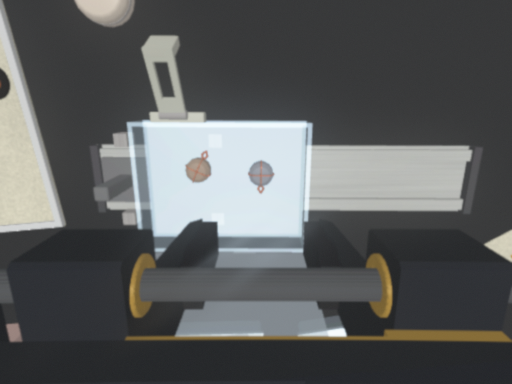

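Both pendants lie in the case at px (198,170) and (261,174), with the hasp open to the front. I'll go back to the lid pull.

```bash
python3 -m pendant '.5 0 0 -31 0;.5 0 0 -31 0;.5 -24.1 6 0 0;.5 -24.1 6 0 0;.5 -24.1 6 0 0;.5 -24.1 6 0 0;.5 0 0 0 0;.5 0 0 0 0'
python3 look.py w10 lid_pull
python3 - <<'E'
from h import *
to([.6852,.0666,.2064])
E
```

```text
time_s: 33.12
tcp_pos: [0.6855, 0.0668, 0.2626]
tcp_rot: [-180.0, -0.0, 175.5]
wrist_force: [0.3, -0.0, 0.7]
gripper_width: 0.044
finger_force: 0.0
t 33.1167 tcp [0.6855 0.0668 0.2626] [-179.9625   -0.0366  175.5119] w 0.04395040807922305 F [ 0.2769 -0.0361  0.712 ]
lid_pull wrist [260.7 194.3] 0.87 [0.7218 0.0652 0.0625]
lid_pull top [208.7 110.6] 0.91 [0.7388 0.0876 0.0625]
lid_pull top [221.5 160.8] 0.65 [0.5871 0.0471 0.0625]
lid_pull scene [276.6 228.8] 0.87 [0.565  0.0523 0.0625]
lid_pull scene [218.2 221.2] 0.61 [ 0.5853 -0.1027  0.0625]
   tri [0.6771 0.0693 0.2182]
t 33.4167 tcp [0.6846 0.0666 0.2637] [179.9846   0.0025 175.4778] w 0.04389595433162128 F [-0.4013  0.6148  0.1168]
shift mm [-0.5831  0.0692 57.3016] turn 0
```

View pics/w10.png

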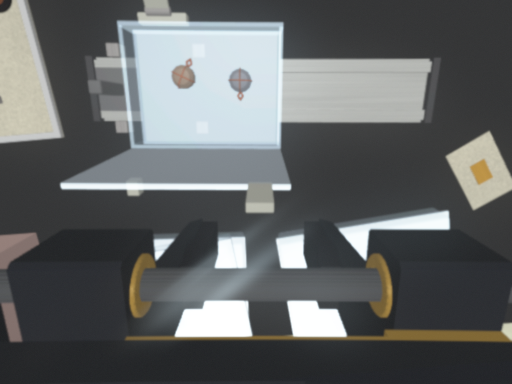

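The tongue is at px (260,197), centred between the fingers. I'll descend, grip, and reverse the arc.

```bash
python3 -m pendant '.5 -.5 0 20 0;.5 0 0 20 0;.5 0 0 14 0;.5 0 0 3 0;.1 0 0 0 0;.1 0 0 0 0;.1 0 0 0 0;.1 0 0 0 0' 20
python3 -m pendant '.1 0 0 0 0;.1 0 0 0 0;.1 0 0 0 0;.1 0 0 0 0;.1 0 0 0 0;.1 0 0 0 0;.1 0 0 0 0;.1 10.8 0 -.7 0'
python3 -m pendant '.1 10.9 0 0 0;.1 10.8 0 .8 0;.1 10.8 0 1.5 0;.1 10.6 0 2.3 0;.1 10.4 0 3 0;.1 10.2 0 3.7 0;.1 9.9 0 4.4 0;.1 9.6 0 5.1 0'
python3 look.py w11 lid_pull
```

```text
time_s: 34.08
tcp_pos: [0.6863, 0.0666, 0.2076]
tcp_rot: [180.0, 0.1, 175.5]
wrist_force: [0.1, -0.8, -1.1]
gripper_width: 0.0193
finger_force: 0.0
time_s: 34.75
tcp_pos: [0.6772, 0.0671, 0.2081]
tcp_rot: [-180.0, 0.3, 175.5]
wrist_force: [1.5, -0.7, 2.5]
gripper_width: 0.0179
finger_force: 20.0
time_s: 35.42
tcp_pos: [0.5923, 0.0741, 0.1866]
tcp_rot: [180.0, 0.1, 175.5]
wrist_force: [2.0, -1.1, 1.2]
gripper_width: 0.0178
finger_force: 20.0
t 35.4167 tcp [0.5923 0.0741 0.1866] [179.9819   0.1247 175.4931] w 0.017778863711937418 F [ 1.977  -1.0762  1.2067]
lid_pull wrist [260.2 235.9] 0.88 [0.6483 0.0706 0.0625]
lid_pull scene [286.  208.9] 0.84 [0.4925 0.061  0.0625]
   tri [0.5925 0.0744 0.1873]
```

```bash
python3 -m pendant '.1 9.2 0 5.7 0;.1 8.8 0 6.3 0;.1 8.4 0 6.9 0;.1 7.9 0 7.5 0;.1 7.3 0 8 0;.1 6.8 0 8.5 0;.1 6.2 0 8.9 0;.1 5.5 0 9.3 0'
python3 -m pendant '.1 4.9 0 9.7 0;.1 4.2 0 10 0;.1 3.5 0 10.3 0;.1 2.8 0 10.5 0;.1 2.1 0 10.7 0;.1 1.3 0 10.8 0;.1 .6 0 10.8 0;.1 0 0 0 0'
python3 look.py w12 lid_pull
```

```text
time_s: 36.38
tcp_pos: [0.5321, 0.0789, 0.1244]
tcp_rot: [180.0, 0.1, 175.5]
wrist_force: [2.1, 0.6, -0.2]
gripper_width: 0.0176
finger_force: 20.0
time_s: 37.05
tcp_pos: [0.5132, 0.0803, 0.0515]
tcp_rot: [180.0, 0.0, 175.5]
wrist_force: [2.3, 1.1, 3.1]
gripper_width: 0.0178
finger_force: 20.0
t 37.05 tcp [0.5132 0.0803 0.0515] [179.9839   0.0217 175.4815] w 0.017772256561742843 F [2.2931 1.1473 3.1498]
lid_pull wrist [261.4 248.9] 0.71 [0.5156 0.0818 0.0625]
lid_pull scene [289.5 217.1] 0.59 [0.5173 0.0764 0.0625]
   tri [0.5164 0.079  0.0612]
```

```bash
python3 -m pendant '.1 0 0 2 0;.1 0 0 2 0;.1 0 0 0 0;.1 0 0 0 0;.1 0 0 0 0;.1 0 0 0 0;.1 0 0 0 0;.1 0 0 0 0'
python3 -m pendant '.5 0 0 0 0;.5 0 0 0 0;.5 0 0 0 0;.5 0 0 0 0;.5 0 0 -15 0;.5 0 0 -25 0;.5 0 0 -30 0;.5 0 0 -30 0'
python3 - <<'E'
from h import *
to([.4675,-.0205,.15],175.5)
E
```

```text
time_s: 38.02
tcp_pos: [0.5134, 0.0805, 0.05]
tcp_rot: [179.9, 0.1, 175.5]
wrist_force: [-1.5, 0.1, 20.8]
gripper_width: 0.0179
finger_force: 20.0
time_s: 38.68
tcp_pos: [0.5115, 0.08, 0.1486]
tcp_rot: [-179.9, -0.2, 175.5]
wrist_force: [0.1, -0.4, 1.2]
gripper_width: 0.0443
finger_force: 0.0
t 38.6833 tcp [0.5115 0.08   0.1486] [-179.9346   -0.157   175.4896] w 0.04433305946213404 F [ 0.15   -0.3551  1.2392]
shift mm [  35.975  -103.653    -1.1661] turn -0.00018133040035131937
```

```bash
python3 -m pendant '.5 8.6 -25.3 0 0;.5 8.6 -25.3 0 0;.5 8.6 -25.3 0 0;.5 8.6 -25.3 0 0;.5 0 0 15 0;.5 0 0 12 0;.5 0 0 0 0;.5 0 0 0 0'
python3 look.py w13 hasp_tab lid_pull
python3 - <<'E'
from h import *
to([.4695,-.0185,.0716])
E
```

```text
time_s: 39.35
tcp_pos: [0.4696, -0.0178, 0.1209]
tcp_rot: [-180.0, -0.1, 175.5]
wrist_force: [-1.1, -0.6, -0.1]
gripper_width: 0.0436
finger_force: 0.0
t 39.35 tcp [ 0.4696 -0.0178  0.1209] [-179.9787   -0.1263  175.4987] w 0.04357528926225301 F [-1.0553 -0.6117 -0.072 ]
hasp_tab wrist [259.6 207.2] 0.84 [ 0.4664 -0.017   0.085 ]
hasp_tab scene [258.7 191.6] 0.62 [ 0.4727 -0.0225  0.085 ]
   tri [ 0.4685 -0.0203  0.0804]
lid_pull top [209.5 189.1] 0.56 [0.5038 0.0797 0.0625]
lid_pull scene [290.6 218.2] 0.68 [0.5201 0.0801 0.0625]
lid_pull scene [108.5 170.9] 0.28 [ 0.5037 -0.4766  0.0625]
   tri [0.5068 0.0801 0.0457]
t 39.8 tcp [ 0.4706 -0.0177  0.1216] [179.9934   0.0238 175.5078] w 0.04430403713580048 F [-0.6255  0.2803  1.2401]
shift mm [ 1.0915 -0.8511 49.9495] turn 0
```

View pics/w13.png

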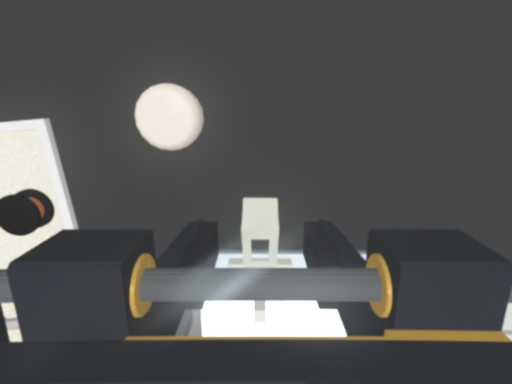

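The tab is at px (260,215), centred. I'll pinch it and swing it back.

```bash
python3 -m pendant '.5 1 -.5 16 0;.5 0 0 16 0;.5 0 0 14 0;.5 0 0 4 0;.1 0 0 0 0;.1 0 0 0 0;.1 0 0 0 0;.1 0 0 0 0' 15
python3 -m pendant '.1 0 0 0 0;.1 0 0 0 0;.1 0 0 0 0;.1 0 0 0 0;.1 0 0 0 0;.1 -1 0 -3 0;.1 -3.3 0 -8.3 0;.1 -4.5 0 -7.7 0'
python3 -m pendant '.1 -5.7 0 -6.9 0;.1 -6.6 0 -5.9 0;.1 -7.5 0 -4.9 0;.1 -8.1 0 -3.7 0;.1 -8.6 0 -2.4 0;.1 -8.9 0 -1 0;.1 -8.9 0 .3 0;.1 -8.8 0 1.7 0'
```

```text
time_s: 40.47
tcp_pos: [0.4701, -0.0183, 0.0721]
tcp_rot: [180.0, 0.1, 175.5]
wrist_force: [-1.1, -0.4, -0.5]
gripper_width: 0.0226
finger_force: 15.0
time_s: 41.13
tcp_pos: [0.4778, -0.019, 0.0906]
tcp_rot: [-180.0, -0.1, 175.5]
wrist_force: [2.5, -0.3, -6.8]
gripper_width: 0.022
finger_force: 15.0
time_s: 41.8
tcp_pos: [0.5414, -0.0241, 0.1128]
tcp_rot: [-180.0, -0.1, 175.5]
wrist_force: [-3.6, -0.8, -4.8]
gripper_width: 0.0224
finger_force: 15.0
```

```bash
python3 -m pendant '.1 -8.4 0 3 0;.1 -7.8 0 4.2 0;.1 -7.1 0 5.4 0;.1 -6.2 0 6.4 0;.1 -5.2 0 7.3 0;.1 -4 0 8 0;.1 0 0 0 0;.1 0 0 0 0'
python3 look.py w14 hasp_tab
```

```text
time_s: 42.47
tcp_pos: [0.5809, -0.0272, 0.0786]
tcp_rot: [-180.0, 0.1, 175.5]
wrist_force: [1.7, -1.3, -1.8]
gripper_width: 0.0221
finger_force: 15.0
t 42.4667 tcp [ 0.5809 -0.0272  0.0786] [-179.9828    0.1189  175.4911] w 0.02210222956998555 F [ 1.7176 -1.2895 -1.753 ]
hasp_tab wrist [259.6 233.3] 0.8 [ 0.5771 -0.0261  0.085 ]
hasp_tab scene [246.4 219.5] 0.39 [ 0.5747 -0.0278  0.085 ]
   tri [ 0.5762 -0.0267  0.0872]
```

View pics/w14.png

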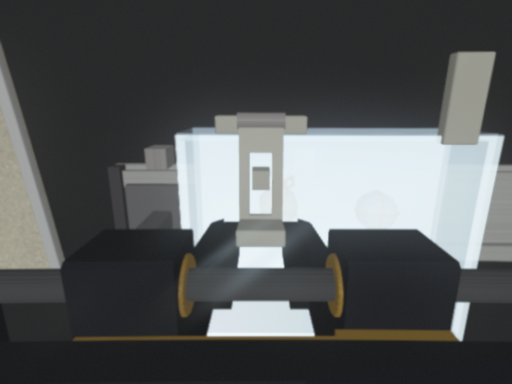

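The hasp lies nearly flat with the catch in its window at px (260,180). I'll press it down.

```bash
python3 -m pendant '.1 0 0 2 0;.1 0 0 2 0;.1 0 0 1 0;.1 0 0 0 0;.1 0 0 0 0;.1 0 0 0 0;.1 0 0 0 0;.1 0 0 0 0'
python3 -m pendant '.1 0 0 1 0;.1 0 0 1 0;.1 0 0 0 0;.1 0 0 0 0;.1 0 0 0 0;.1 0 0 0 0;.1 0 0 0 0;.1 0 0 0 0'
```

```text
time_s: 43.43
tcp_pos: [0.5818, -0.0272, 0.0748]
tcp_rot: [180.0, 0.2, 175.5]
wrist_force: [5.1, -1.8, 2.4]
gripper_width: 0.022
finger_force: 15.0
time_s: 44.1
tcp_pos: [0.5821, -0.0272, 0.0729]
tcp_rot: [180.0, 0.3, 175.5]
wrist_force: [5.6, -2.0, 2.6]
gripper_width: 0.022
finger_force: 15.0
```

```bash
python3 -m pendant '.5 0 0 0 0;.5 0 0 0 0;.5 0 0 0 0;.5 0 0 -15 0;.5 0 0 -20 0;0 0 0 0 0;0 0 0 0 0;0 0 0 0 0' 10
python3 -m pendant '0 2 0 0 0;0 0 0 0 0;0 0 0 0 0;0 0 0 3 0;0 0 0 3 0;0 0 0 3 0;0 0 0 0 0;0 0 0 0 0'
python3 -m pendant '0 0 0 2 0;0 0 0 2 0;0 0 0 2 0;0 0 0 0 0;0 0 0 0 0;0 0 0 0 0;0 0 0 0 0;0 0 0 0 0'
```

```text
time_s: 44.77
tcp_pos: [0.5789, -0.0266, 0.1061]
tcp_rot: [180.0, -0.1, 175.5]
wrist_force: [-0.4, -0.4, -0.3]
gripper_width: 0.0262
finger_force: 0.0
time_s: 45.43
tcp_pos: [0.5775, -0.0269, 0.0975]
tcp_rot: [-180.0, -0.0, 175.5]
wrist_force: [0.3, 0.1, -0.8]
gripper_width: 0.0006
finger_force: 0.0
time_s: 46.1
tcp_pos: [0.5777, -0.0268, 0.0919]
tcp_rot: [180.0, 0.0, 175.5]
wrist_force: [-0.2, 0.1, -1.3]
gripper_width: 0.0008
finger_force: 0.0
```

```bash
python3 -m pendant '0 0 0 1 0;0 0 0 1 0;0 0 0 0 0;0 0 0 0 0;0 0 0 0 0;0 0 0 0 0;0 0 0 0 0;0 0 0 0 0'
python3 -m pendant '0 0 0 1 0;0 0 0 1 0;0 0 0 0 0;0 0 0 0 0;0 0 0 0 0;0 0 0 0 0;0 0 0 0 0;0 0 0 0 0'
```

```text
time_s: 46.77
tcp_pos: [0.578, -0.0269, 0.091]
tcp_rot: [180.0, 0.0, 175.5]
wrist_force: [-3.3, 0.7, 11.2]
gripper_width: 0.0005
finger_force: 5.6
time_s: 47.43
tcp_pos: [0.5783, -0.027, 0.0903]
tcp_rot: [179.9, 0.1, 175.5]
wrist_force: [-7.2, 0.6, 25.1]
gripper_width: 0.0005
finger_force: 12.2
```

The hasp is firmly flat: there is contact at z .091 with 25 N of reaction. Next is the post, which I'll pinch across x with the tool at yaw 85.5.

```bash
python3 -m pendant '0 0 0 -15 0;.5 0 0 -30 0;.5 0 0 -15 .1208;.5 0 0 0 .1208;.5 0 0 0 .1208;.5 0 0 0 .1208;.5 0 0 0 .1208;.5 0 0 0 .1208' >/dev/null
python3 -m pendant '.5 0 0 0 .1208;.5 0 0 0 .1208;.5 0 0 0 .1208;.5 0 0 0 .1208;.5 0 0 0 .1208;.5 0 0 0 .1208;.5 0 0 0 .1208;.5 -18 0 0 0'
python3 -m pendant '.5 -18 3 0 0;.5 -18 3 0 0;.5 -18 5 0 0;.5 0 0 20 0;.5 0 0 10 0;.5 0 0 0 0;.5 0 0 0 0;.5 0 0 0 0'
python3 look.py w15 post_top next_station hasp_tab
python3 - <<'E'
from h import *
to([.5905,-.099,.045],85.5)
E
```

```text
time_s: 48.77
tcp_pos: [0.5768, -0.0406, 0.1471]
tcp_rot: [-179.9, -0.1, 85.5]
wrist_force: [0.1, -0.1, 0.1]
gripper_width: 0.0439
finger_force: 0.0
time_s: 49.43
tcp_pos: [0.5833, -0.0988, 0.1181]
tcp_rot: [180.0, -0.0, 85.6]
wrist_force: [1.4, 0.4, 0.8]
gripper_width: 0.0443
finger_force: 0.0
t 49.4333 tcp [ 0.5833 -0.0988  0.1181] [179.9939  -0.014   85.577 ] w 0.044273330409067835 F [1.378  0.4042 0.8119]
post_top scene [220.  220.6] 0.67 [ 0.5894 -0.0958  0.073 ]
post_top scene [405.9 289.1] 0.48 [0.6585 0.3951 0.073 ]
next_station top [313.2 198. ] 0.29 [ 0.4871 -0.2259  0.014 ]
hasp_tab wrist [235.1  94.8] 0.96 [ 0.5754 -0.0254  0.085 ]
hasp_tab scene [246.6 220.6] 0.65 [ 0.578  -0.0263  0.085 ]
hasp_tab scene [243.9 190.1] 0.51 [ 0.4792 -0.0631  0.085 ]
   tri [ 0.5755 -0.0261  0.0821]
t 50.0333 tcp [ 0.583  -0.0995  0.1179] [179.997   -0.0014  85.5165] w 0.04370526861756256 F [-0.5376 -0.3369 -0.4815]
shift mm [ 1.0393  7.3953 72.8586] turn 0.00028835715876583917
```

View pics/w15.png

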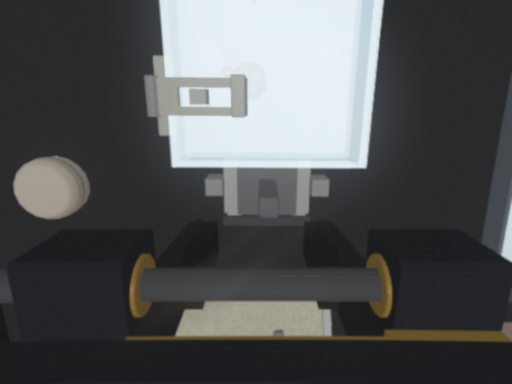

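```bash
python3 - <<'E'
from h import *
s=snap('wrist')
print(atz(s,(269,207),.073),atz(s,(214,185),.018),atz(s,(320,186),.018))
print(proj(s,[.5905,-.099,.073]))
# case edges
print(atz(s,(170,165),.062),atz(s,(369,165),.062),'axis',atz(s,(228,214),.02)-atz(s,(231,168),.02))
E
```

```text
[ 0.5897 -0.0979  0.073 ] [ 0.5455 -0.0938  0.018 ] [ 0.6335 -0.1015  0.018 ]
[270.3414 208.4556]
[ 0.5255 -0.0668  0.062 ] [ 0.6587 -0.0772  0.062 ] axis [-0.0066 -0.0393  0.    ]
```

The post top is at px (269,207), or (.590,-.098), and the blocks are at (214,185) and (320,186). I'll descend and pinch.

```bash
python3 -m pendant '.5 2 6.9 15 0;.5 0 0 20 0;.5 0 0 20 0;.5 0 0 14 0;.5 0 0 4 0;.1 0 0 0 0;.1 0 0 0 0;.1 0 0 0 0' 20
python3 -m pendant '.1 0 0 0 0;.1 0 0 0 0;.1 0 0 0 0;.1 0 0 0 0;.1 0 0 0 0;.1 0 0 0 0;.1 0 0 0 0;.1 0 0 0 0'
```

```text
time_s: 50.75
tcp_pos: [0.5908, -0.0984, 0.0459]
tcp_rot: [179.9, 0.0, 85.5]
wrist_force: [0.3, -0.6, -0.9]
gripper_width: 0.0261
finger_force: 0.0
time_s: 51.42
tcp_pos: [0.5887, -0.0981, 0.0454]
tcp_rot: [-179.9, -0.0, 85.5]
wrist_force: [-6.0, 0.8, 6.5]
gripper_width: 0.0137
finger_force: 20.0
```

```bash
python3 -m pendant '.1 3 0 0 0;.1 6 0 0 0;.1 7 0 0 0;.1 7 0 0 0;.1 7 0 0 0;.1 7 0 0 0;.1 7 0 0 0;.1 6 0 0 0'
python3 -m pendant '.1 7 0 0 0;.1 7 0 0 0;.1 7 0 0 0;.1 7 0 0 0;.1 6 0 0 0;.1 6 0 0 0;.1 5 0 0 0;.1 3 0 0 0'
python3 -m pendant '.1 2 0 0 0;.1 0 0 0 0;.1 0 0 0 0;.1 0 0 0 0;.1 0 0 0 0;.1 0 0 0 0;.1 0 0 0 0;.1 0 0 0 0'
```

```text
time_s: 52.08
tcp_pos: [0.5929, -0.0476, 0.0454]
tcp_rot: [-179.9, -0.0, 85.5]
wrist_force: [-5.1, 0.7, 7.0]
gripper_width: 0.0137
finger_force: 20.0
time_s: 52.75
tcp_pos: [0.5969, 0.001, 0.0455]
tcp_rot: [-179.9, -0.1, 85.6]
wrist_force: [-5.2, 0.7, 6.3]
gripper_width: 0.0137
finger_force: 20.0
time_s: 53.42
tcp_pos: [0.597, 0.002, 0.0455]
tcp_rot: [-179.9, -0.0, 85.5]
wrist_force: [-4.4, -0.3, 7.0]
gripper_width: 0.0139
finger_force: 20.0
```

```bash
python3 -m pendant '.45 0 0 0 0;.45 0 0 0 0;.45 0 0 0 0;.45 0 0 0 0;.45 0 0 -15 0;.45 0 0 -30 0;.45 0 0 -35 0;.45 0 0 -35 0'
python3 -m pendant '.45 -20 0 0 0;.45 -20 0 0 0;.45 -20 0 0 0;.45 0 0 0 0;.45 0 0 0 0;.45 0 0 0 0;.45 0 0 0 0;.45 0 0 0 0'
python3 look.py w16 post_top next_station hasp_tab lid_pull pendant1
```

```text
time_s: 54.08
tcp_pos: [0.5975, 0.0014, 0.1619]
tcp_rot: [-180.0, 0.0, 85.5]
wrist_force: [1.1, 0.6, 0.1]
gripper_width: 0.0397
finger_force: 0.0
time_s: 54.75
tcp_pos: [0.5934, -0.0567, 0.1597]
tcp_rot: [-180.0, -0.0, 85.6]
wrist_force: [-0.9, 0.5, -0.0]
gripper_width: 0.0395
finger_force: 0.0
t 54.75 tcp [ 0.5934 -0.0567  0.1597] [-179.9848   -0.0289   85.6208] w 0.03953970860660704 F [-0.9091  0.4593 -0.0087]
post_top wrist [257.  117.9] 0.93 [0.596 0.001 0.073]
post_top scene [255.5 232.8] 0.86 [0.6004 0.0043 0.073 ]
   tri [0.5957 0.0019 0.0659]
next_station wrist [259.1 115.4] 0.81 [0.5973 0.0009 0.014 ]
next_station top [234.8 160.7] 0.61 [0.5997 0.0106 0.014 ]
next_station scene [252.8 243.9] 0.96 [ 0.5971 -0.0027  0.014 ]
   tri [0.5987 0.0032 0.0194]
hasp_tab wrist [229.    4.9] 0.59 [0.5838 0.0732 0.085 ]
hasp_tab scene [283.4 232.4] 0.71 [0.5872 0.0742 0.085 ]
   tri [0.5837 0.0741 0.0805]
lid_pull top [237.  158.6] 0.7 [0.5941 0.0023 0.0625]
lid_pull scene [329.1 226.4] 0.61 [0.5177 0.1848 0.0625]
   tri [0.5766 0.0909 0.1356]
pendant1 top [410.8 211.5] 0.49 [ 0.4492 -0.5235  0.004 ]
pendant1 scene [253.1 230.5] 0.5 [ 0.5472 -0.0158  0.004 ]
```

View pics/w16.png

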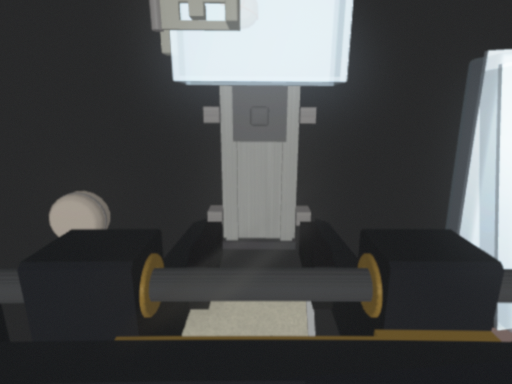

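The post at px (258,117) stands between the second pair of blocks at (211,115) and (307,115). The hasp is flat and the gripper touches nothing.

```bash
python3 -c "
from workcell import job
print(job.finish_job())"
```

```text
the job is handed in; nothing more can be done
None
```

The job is handed in, with no verdict returned: both pendants are in the case, the lid is shut, the hasp is flat over the catch, and the carrier stands within about 1 mm of the next station by camera.

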